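Seat the carrier plate on the inspection turntable

ROBOT

A 7-joint arm with a two-finger parallel gripper is mounted at the origin on the work surface. World frame = base frame: x ahead of the robot, y to its left, z up, the work surface at z = 0. Lengths are in m, angles in rad, forces in N, time in s.
With the tool pointing down it reaches from about 0.4 to 0.875 m from the base axis. Payload 19.3 kg.
Tool frame: the origin (TCP) lies where the fingers leave the gripper's body, on its centre line; the fingertips stand bot.tip_reach ahead of it and the grasp point (between the pads) lies 54 mm ahead of it (bot.tip_reach is the distance from the TCP to the fingertips, in m); z points along the fingers, y is the line along which they close (so a half turn about z gives the same grasp; the last joint's range is limited). The gripper opens to 85 mm and grips with 20 to 120 N. Pads are 22 mm wide; open, the fingers measure 114 mm over their backs; the gripper's body (76 mm by 85 mm) begins 54 mm behind the grasp point. The pads swing forward as they close: fully open they stand 13 mm farther back than shut.
Start: joints at [-1.263, 0.521, -0.036, 1.599, 0.021, 1.021, -0.113], TCP at [0.231, 0.581, 0.304] pointing down, gripper open.
Joint ranges: [-2.91, 2.91], [-0.3, 2.13], [-1.5, 1.42], [0.17, 2.43], [-1.26, 4.41], [0.16, 1.93], [-2.52, 2.52]. Speed limits (rad/s): [1.89, 1.89, 2.39, 2.39, 3.01, 3.01, 3.01].

INTERFACE

Orientations are given as [roll, pitch, yaw] about the fixed x, y, z axes, in that order (R = Rz(yaw) Ry(pitch) Rx(roll)).
In Python, from workcell import bot gives the robot as it stands. The module is installed in compiled form; this text tells all that it offers.
- The arm moves only by the shell command python3 -m jog 'ROWS' [FORCE]. ROWS is JSON, a list that holds one entry, the list of rows, each a list of 7 numbers: the shift along the tool's x, y, z in mm, then the turn, a rotation vector about the tool's x, y, z in rad, then the opening, from 0 (shut) to 1 (fully open). In form: [[[tx, ty, tz, wx, wy, wz, fingers], ...]]. A call has 1 to 5 rows; each row shifts and turns the commanded pose from where the row before left it, along the tool's axes as they then stand; what a row does not reach is not made up. A row lasts 1/10 s, in which the tool goes at most 50 mm and 8.59 degrees, less where a joint would pass 70% of its speed; a pose out of reach is approached as far as the arm can. A call is refused whole if a number of a shift passes 50 or a number of a turn 0.15, either way. A call with a gripper value outside its range is refused whole. The fingers move at their own pace and stop on an object; FORCE is the grip in N (left out, the last holds). Time passes only in rows, so rows that do not move let the fingers close. It gives the time, the measured TCP pose, the force, the opening and the grip force at its end, in the units of the state.
- bot.observe(): the state, without advancing time (a new reading comes with each control period).
- bot.grab_frame(name): name is "scene" or "top"; returns a dict with "img" (420x560x3 uint8, red, green, blue), "intrinsics" (3x3 intrinsics, pixels), "R" (3x3) and "t" (3): a world point X has camera coordinates R X + t. Camera axes: x right, y down, z forward; pixel columns grow to the right and rows downward; lengths in m; the calibration is good to about 2 mm. A picture is of the moment at which its call begins. There is no depth.
- bot.job_done(): hands the job in; it is judged then, once.
Trained networks look in a picture, given as the dict that the camera call returned (one of the last four; its "shot" number tells which), for a name from the list of things; names that differ only in an ending like _2 or _b are one class to them, and where a whole thing is asked for, a point or a joint stands for the part that bears it (a point fixed in the world has none). Each returns a list of dicts, best first, with "conf" (0 to 1); they miss things now and then, are a little off and sometimes report something else, mostly with a low value. They report only what shows in the picture. A call takes as long as a camera call. They do not tell look-alikes from the thing itself.
- bot.trace(query, picture): "region" (420x560 bool, what is visible of it).
- bot.spot_point(query, picture): "xyz" ([x, y, z] in m, in world coordinates, good to about 4 mm: a listed point, or the origin of a listed thing).
The state is a dict: "clock": time; "qpos": joint angles; "qd": joint speeds; "joint_efforts": joint torques, N m; "position": TCP position; "tool_rot": TCP orientation; "force": force on the tool from outside, world axes, zero at the start; "moment": the same for the moment, N m; "grip_width": finger opening in m; "finger_force": force on a finger pad.
Only numpy, scipy, OpenCV 4.12 (cv2) and the standard library are available. Lean on these libraries where they do the work, as an engineer would, in place of code of your own. Each camera call takes 0.05 s, during which the arm holds its last target. There are 200 camera calls.

TASK

Pick up the blue carrier plate by its handle and put it on the inspection turntable: centre it over the steel pilot, turn it until its four holes find the four brass studs, and push it down until it lies flush and fully home on the turntable disc, then let go. Be gentle with the turntable: do not drop or slam the plate on it or press harder than the job needs. Keep the plate level, and leave the bottle, the cup and the loupe where they are.

Things in the scene. Friction and masses are not known exactly. Their poses are not given: they have to be found in the camera images.
- carrier_grip (a point): Centre of the aluminium bridge handle of the blue carrier plate. The bar is 84 mm long along this point's x, 16 mm wide (y), 20 mm high, on two legs 28 mm tall (free space under it). Grip it across y, from above. The plate's underside is 48 mm below this point. The plate (about 0.3 kg, varies by a fifth) starts flat on the grey pad; its sides run along x and y.
- carrier_under (a point): Centre of the carrier plate's underside; axes as carrier_grip, z up. Plate 130 x 130 x 10 mm with a central through bore of 18 mm and four through holes of 11 mm at x = +-28, y = +-28 mm from here (any quarter turn fits equally well). Clear fittings stand up to 16 mm above its top face along the edges at y = +-53 mm.
- pad: Fixed grey rest pad, 150 x 150 x 6 mm, origin at the centre of its underside, on the table; the carrier plate starts on it.
- seat (a point): Centre of the top face of the turntable's dark steel disc (116 mm across), on its turning axis, 53 mm above the table. Axes: those of the fixed white housing, 140 x 140 mm, top at 45 mm. A plate that is fully home lies on this face: its handle centre is then 48 mm above this point. A slow push of 15 N suffices; over 60 N of contact, knocks included, harms the spindle.
- pilot_tip (a point): Top of the steel pilot in the disc's middle: 16 mm diameter, 16 mm tall above the disc, its top 3 mm tapered; axes of the housing. Round its foot a blue collar, 42 mm across, stands 5 mm proud of the disc; it slides down stiffly (about 11 N) under a plate and stays where it is pushed. When it is level with the disc the plate lies fully home.
- stud_level (a point): On the turning axis at the height of the stud tips; axes of the housing. Four brass studs, 8 mm diameter, 10 mm tall above the disc, tips chamfered 1.5 mm, at the corners of a 56 mm square about the axis. The disc with its studs may stand at any angle, but never with the square's sides within 0.15 rad of the housing's axes. This angle is NOT measured: see it or feel it.
- turntable: The turntable's fixed white housing; origin at the centre of its underside. The disc is held by friction, 0.8 N m; light rubbing does not turn it. A plate centred on the pilot but not lined up rests on the stud tips, 10 mm above the disc; turned to within about 2 degrees it sinks 5 mm down the studs by its own weight, onto the collar, and must then be pushed.
- rinse_bottle_mid (a point): Bystander: white bottle, 60 mm across, 160 mm tall; point at its centre.
- cup_mid (a point): Bystander: clear cup, 66 mm across, 70 mm tall; point at its centre.
- loupe_mid (a point): Bystander: small black loupe, 48 mm across, 40 mm tall; point at its centre.
Not all that is in view belongs to the job. What is shaped like the turntable but red is not meant.

How it is judged:
On the way, in this order (a step that is already met when the one before it is completed fails the run):
1. the carrier plate is lifted clear of its pad (z of carrier_under in the frame of pad above 0.03 m), for 0.1 s.
2. the plate lies on the disc, centred and fully home (z of carrier_under in the frame of seat below 0.002 m and horizontal distance between carrier_under and seat below 0.0025 m), for 0.2 s.
At the end, for the whole second after the job is handed in: The plate lies on the turntable disc over pilot and studs: underside within 2 mm of the disc's top face, centre within 2.5 mm of the axis, level within 0.03 rad, released and at rest (all of step 2 and z of carrier_under in the frame of seat above -0.003 m and angle between carrier_under's own z axis and vertical below 0.03 rad and linear speed of carrier below 0.02 m/s); the robot touches nothing.
It fails at once if the plate is pressed or dropped on the turntable with more than 60 N (contact force between carrier and turntable above 60 N).
It fails at once if the plate is tipped by more than 0.35 rad (angle between carrier_under's own z axis and vertical above 0.35 rad).
It fails at once if the bottle, the cup or the loupe is moved by more than 30 mm (distance of any of rinse_bottle_mid, cup_mid, loupe_mid from where it was at the start of the episode above 0.03 m).
It also fails if it takes over 72 s, if anything falls off the work surface, if the arm or the gripper's body presses on something with over 40 N, if the wrist force passes 120 N, or if a joint passes its speed limit or range.

## Working session

There is one attempt and no reset: what is moved stays moved. The work goes in short steps, Python scripts to look and compute and a shell command to move; the robot and the scene stay as the last step left them, time stands still between calls to the robot, and variables do not carry over. Pictures are saved under pics/ and viewed, at most 10 in all, crops included, and the job is handed in when it is done.

```bash
mkdir -p pics; cat > h.py <<'E'
import numpy as np, cv2
from workcell import bot
def shot(n,fn=None):
    p=bot.grab_frame(n)
    if fn: cv2.imwrite('pics/'+fn,p['img'][:,:,::-1])
    return p
def pix(p,z,uv):
    K,R,t=map(np.array,(p['intrinsics'],p['R'],p['t']))
    uv=np.atleast_2d(uv).astype(float)
    d=(np.linalg.inv(K)@np.c_[uv,np.ones(len(uv))].T).T@R
    c=-R.T@t
    return c+d*((z-c[2])/d[:,2])[:,None]
def proj(p,X):
    K,R,t=map(np.array,(p['intrinsics'],p['R'],p['t']))
    x=(np.atleast_2d(X)@R.T+t)@K.T
    return x[:,:2]/x[:,2:]
E
python3 - <<'E'
from h import *
s=bot.observe(); print(s, bot.tip_reach)
ps={n:shot(n,n+'0.png') for n in('scene','top')}
for n,p in ps.items():
    print(n,-np.array(p['R']).T@p['t'])
    for q in ['carrier_grip','carrier_under','pad','seat','pilot_tip','turntable','rinse_bottle_mid','cup_mid','loupe_mid']:
        print(q,[(np.round(d['xyz'],3).tolist(),round(d['conf'],2)) for d in bot.spot_point(q,p)])
E
cd pics; python3 -c "
import cv2,numpy as np
cv2.imwrite('a.png',cv2.resize(np.vstack([cv2.imread('scene0.png'),cv2.imread('top0.png')]),None,fx=.71,fy=.71))"
```

```text
{'clock': 0.0, 'qpos': array([-1.26321196,  0.52201544, -0.03631911,  1.59996457,  0.02119319,
        1.02109864, -0.11279226]), 'qd': array([-0.00052626,  0.00121514, -0.00075539, -0.00050509, -0.00075715,
        0.00058918, -0.00145879]), 'joint_efforts': array([ 2.66992163e-05, -9.27098250e+01,  1.98014461e+00, -3.69925725e+01,
        1.79141562e-02,  8.20220739e-03, -4.70246800e-05]), 'position': array([0.23048165, 0.58069526, 0.30334044]), 'tool_rot': array([-3.14049400e+00,  7.58945298e-05,  2.76379456e+00]), 'force': array([ 0.54454425, -1.16766149, -0.8872386 ]), 'moment': array([-0.00421159, -0.02277562, -0.05327598]), 'finger_force': 0.0, 'grip_width': 0.08521714522598504} 0.0726
scene [1.08456591 0.23581438 0.81819891]
carrier_grip [([0.506, -0.228, 0.052], 0.94), ([0.752, 0.027, 0.081], 0.66)]
carrier_under [([0.509, -0.224, 0.01], 0.68)]
pad [([0.501, -0.222, -0.0], 0.74)]
seat [([0.581, -0.006, 0.052], 0.97), ([0.545, 0.43, 0.052], 0.8), ([0.495, 0.203, 0.056], 0.65), ([0.313, 0.387, 0.054], 0.56)]
pilot_tip [([0.58, -0.011, 0.066], 0.98), ([0.312, 0.386, 0.069], 0.8
[... 352 characters left out ...]
d [([0.403, -0.028, 0.019], 0.84)]
top [0.36249235 0.11322576 0.96274998]
carrier_grip [([0.51, -0.225, 0.053], 0.95)]
carrier_under [([0.508, -0.226, 0.008], 0.65)]
pad [([0.498, -0.226, 0.002], 0.91), ([0.492, 0.202, -0.003], 0.56)]
seat [([0.546, 0.428, 0.056], 0.81), ([0.492, 0.202, 0.056], 0.77), ([0.582, -0.013, 0.053], 0.77)]
pilot_tip [([0.586, -0.006, 0.069], 0.85), ([0.487, 0.198, 0.071], 0.83), ([0.551, 0.429, 0.068], 0.7), ([0.311, 0.39, 0.07], 0.59)]
turntable [([0.586, -0.009, -0.003], 0.86), ([0.494, 0.2, -0.004], 0.75), ([0.315, 0.387, 0.0], 0.73)]
rinse_bottle_mid [([0.757, 0.024, 0.084], 0.73)]
cup_mid [([0.743, 0.108, 0.038], 0.74)]
loupe_mid [([0.402, -0.029, 0.02], 0.8)]
```

View pics/top0.png

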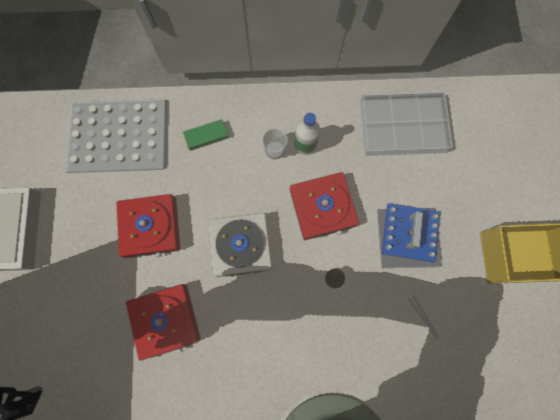

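View pics/scene0.png

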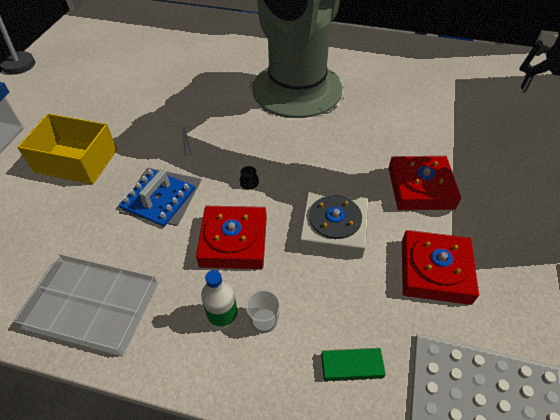

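Top view: the blue plate is at about (411,232) with its handle running nearly vertical. The white turntable is at about (240,243), and the other three similar ones are red decoys. Next I'll take precise measurements.

```bash
cat >> h.py <<'E'
def brass(p,c,r=.05):
    "brass blobs near c: pixel centroids"
    hsv=cv2.cvtColor(p['img'],cv2.COLOR_RGB2HSV)
    m=cv2.inRange(hsv,(8,90,70),(32,255,255))
    n,_,st,ce=cv2.connectedComponentsWithStats(m)
    out=[]
    for i in range(1,n):
        X=pix(p,.061,ce[i])[0]
        d=np.hypot(*(X[:2]-c[:2]))
        if d<.06: out.append((st[i,4],np.round(ce[i],1).tolist(),np.round(X[:2],4).tolist(),round(d*1e3,1)))
    return out
def bluerect(p,c,z=.016,r=.1):
    hsv=cv2.cvtColor(p['img'],cv2.COLOR_RGB2HSV)
    m=cv2.inRange(hsv,(100,120,40),(130,255,255))
    v,u=np.nonzero(m); X=pix(p,z,np.c_[u,v])
    X=X[np.hypot(*(X[:,:2]-c[:2]).T)<r][:,:2]
    (cx,cy),(w,h),a=cv2.minAreaRect((X*1000).astype(np.float32))
    return cx,cy,w,h,a,len(X)
E
python3 - <<'E'
from h import *
ims=[]
for n in('top','scene'):
    p=shot(n)
    print(n,p['intrinsics'][0])
    print('plate',bluerect(p,np.array([.509,-.226])))
    for b in brass(p,np.array([.491,.201])): print(b)
    for q,z in(('carrier_grip',.054),('turntable',.04)):
        r=bot.trace(q,p)
        for d in r:
            v,u=np.nonzero(d['region']); print(q,d['conf'],len(u),u.mean(),v.mean(),pix(p,z,[u.mean(),v.mean()])[0])
    for c in([.491,.201,.053],[.509,-.226,.03]):
        u,v=proj(p,c)[0].round().astype(int); 
        ims.append(cv2.resize(p['img'][max(v-45,0):v+45,max(0,u-45):u+45,::-1],(300,300),interpolation=cv2.INTER_CUBIC)); print(u,v)
cv2.imwrite('pics/crops.png',np.vstack([np.hstack(ims[:2]),np.hstack(ims[2:])]))
E
```

```text
top [382.62894568   0.         276.96248581]
plate (507.8309326171875, -223.37643432617188, 128.7602081298828, 127.85392761230469, 78.34378051757812, 1503)
(np.int32(9), [245.7, 227.1], [0.5272, 0.1853], np.float64(39.5))
(np.int32(8), [223.5, 236.0], [0.5077, 0.2385], np.float64(41.1))
(np.int32(9), [254.0, 249.0], [0.4739, 0.1666], np.float64(38.4))
(np.int32(9), [231.7, 257.9], [0.4549, 0.2197], np.float64(40.7))
carrier_grip 0.75 2780 409.89712230215827 232.46942446043167 [ 0.50086456 -0.20817188  0.054     ]
carrier_grip 0.64 3380 239.06686390532545 244.85118343195265 [0.48606403 0.20248316 0.054     ]
turntable 0.96 3173 323.0475890324614 205.95398676331547 [ 0.57720735 -0.00561369  0.04      ]
turntable 0.91 3641 146.94891513320516 225.56001098599285 [0.54391053 0.42909303 0.04      ]
turntable 0.66 3385 239.30812407680946 245.09630723781387 [0.4873481  0.20328264 0.04      ]
turntable 0.61 4028 162.08118172790466 322.04667328699105 [0.31366885 0.38603923 0.04      ]
turntable 0.42 780 306.6653846153846 135.0653846153846 [0.76630868 0.02507674 0.04      ]
240 243
413 231
scene
[... 207 characters left out ...]
loat64(41.0))
(np.int32(16), [321.2, 204.1], [0.4723, 0.1666], np.float64(39.1))
(np.int32(15), [350.7, 222.5], [0.5067, 0.2379], np.float64(40.2))
(np.int32(17), [324.9, 224.5], [0.5255, 0.1851], np.float64(38.0))
carrier_grip 0.8 2508 157.07814992025519 196.99043062200957 [ 0.53865444 -0.20030968  0.054     ]
turntable 0.94 3836 334.4184045881126 223.97732012513035 [0.50351821 0.20381081 0.04      ]
turntable 0.89 4933 438.69329008716807 267.16176768700586 [0.55883812 0.42969439 0.04      ]
turntable 0.75 3283 424.0724946695096 183.05056350898568 [0.33220674 0.38841827 0.04      ]
turntable 0.65 3981 232.16679226325044 237.3215272544587 [ 0.59323916 -0.00338934  0.04      ]
335 216
155 192
```

View pics/crops.png

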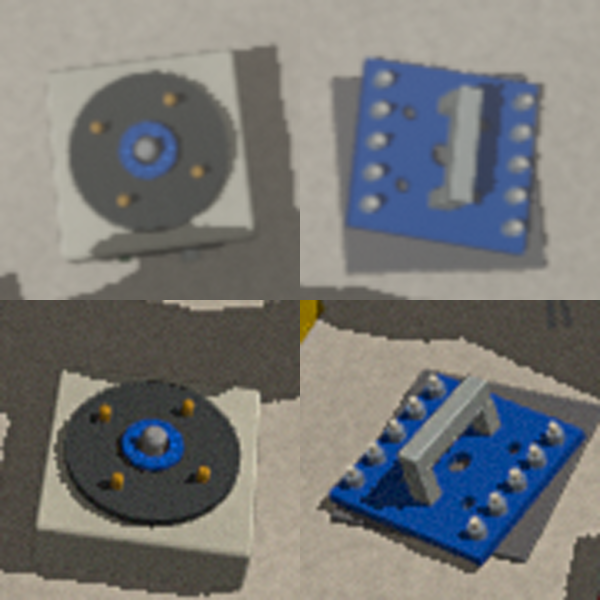

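Measured so far:

| Item | Position (m) | Angle |
|---|---|---|
| Turning axis | (0.490, 0.2024) | studs at about 19.5° (mod 90) |
| Plate | (0.508, -0.2235) | yaw about -11.6° |

In the crops, the brass studs, the blue collar and the handle are all clear and agree with these numbers. Setting out.

```bash
cat >> h.py <<'E'
from scipy.spatial.transform import Rotation as Ro
def go(x,y,z,yaw):
    "remaining shift (tool mm) and turn (tool rotvec), from the measured pose"
    s=bot.observe(); R=Ro.from_euler('xyz',s['tool_rot']); G=Ro.from_euler('xyz',[np.pi,0,yaw])
    print('t',round(s['clock'],2),'pos',s['position'].round(4),'rot',s['tool_rot'].round(4),'q',s['qpos'].round(2),'F',s['force'].round(1),'M',s['moment'].round(2),'w',round(s['grip_width'],4),'gf',round(s['finger_force'],1))
    print('tool shift mm',(R.inv().apply(np.array([x,y,z])-s['position'])*1e3).round(1),'turn',(R.inv()*G).as_rotvec().round(4))
E
python3 -m jog '[[[-30,-20,0,0,0,-0.035,1],[-40,-40,0,0,0,-0.035,1],[-40,-40,0,0,0,-0.035,1],[-40,-40,0,0,0,-0.035,1],[-40,-40,0,0,0,-0.035,1]]]'
python3 -c "
from h import *
go(.508,-.2235,.25,2.939)"
```

```text
clock: 1.8
position: [0.3465, 0.3736, 0.3041]
tool_rot: [3.141, 0.0, 2.941]
force: [1.2, 0.5, 0.4]
grip_width: 0.0852
finger_force: 0.0
t 1.8 pos [0.3465 0.3736 0.3041] rot [3.1413e+00 2.0000e-04 2.9405e+00] q [-0.91  0.34 -0.04  1.9   0.02  0.9   0.41] F [1.2 0.5 0.4] M [ 0.06 -0.11 -0.01] w 0.0852 gf 0.0
tool shift mm [-277.5 -552.8   54. ] turn [0.0003 0.0002 0.0015]
```

```bash
python3 -m jog '[[[-25,-45,0,0,0,0,1],[-25,-45,0,0,0,0,1],[-25,-45,0,0,0,0,1],[-25,-45,0,0,0,0,1],[-25,-45,0,0,0,0,1]]]'
python3 -m jog '[[[-25,-45,5,0,0,0,1],[-25,-45,5,0,0,0,1],[-25,-45,5,0,0,0,1],[-25,-45,5,0,0,0,1],[-25,-45,5,0,0,0,1]]]'
python3 -c "
from h import *
go(.508,-.2235,.18,2.939)"
```

```text
clock: 2.3
position: [0.4212, 0.1349, 0.3042]
tool_rot: [3.141, 0.001, 2.939]
force: [1.3, 0.5, -0.4]
grip_width: 0.0856
finger_force: 0.0
clock: 2.8
position: [0.4958, -0.1025, 0.2798]
tool_rot: [3.141, 0.001, 2.939]
force: [0.5, 1.3, 0.6]
grip_width: 0.0854
finger_force: 0.0
t 2.8 pos [ 0.4958 -0.1025  0.2798] rot [3.1415e+00 7.0000e-04 2.9390e+00] q [-0.06  0.37  0.19  1.94 -0.09  0.84  1.54] F [0.5 1.3 0.6] M [ 0.05 -0.05  0.02] w 0.0854 gf 0.0
tool shift mm [ -36.2 -116.    99.8] turn [0.0001 0.0007 0.    ]
```

```bash
python3 -m jog '[[[-7,-23,20,0,0,0,1],[-7,-23,20,0,0,0,1],[-7,-23,20,0,0,0,1],[-7,-23,20,0,0,0,1],[-8,-24,20,0,0,0,1]]]'
python3 -m jog '[[[0,0,0,0,0,0,1],[0,0,0,0,0,0,1]]]'
python3 - <<'E'
from h import *
go(.508,-.2235,.18,2.939)
ims=[]
for n in('top','scene'):
    p=shot(n); u,v=proj(p,[.508,-.2235,.07])[0].round().astype(int)
    s=bot.observe()
    print(bluerect(p,np.array([.508,-.2235])))
    print([(d['xyz'],d['conf']) for d in bot.spot_point('carrier_grip',p)])
    ims.append(cv2.resize(p['img'][v-60:v+60,u-60:u+60,::-1],(400,400),interpolation=cv2.INTER_CUBIC))
cv2.imwrite('pics/c2.png',np.hstack(ims))
E
```

```text
clock: 3.3
position: [0.5074, -0.2223, 0.1789]
tool_rot: [3.142, 0.0, 2.939]
force: [0.7, 0.4, -0.5]
grip_width: 0.0852
finger_force: 0.0
clock: 3.5
position: [0.5071, -0.2216, 0.1794]
tool_rot: [3.141, -0.001, 2.938]
force: [0.8, 0.4, -0.4]
grip_width: 0.0851
finger_force: 0.0
t 3.5 pos [ 0.5071 -0.2216  0.1794] rot [ 3.1414e+00 -9.0000e-04  2.9378e+00] q [ 0.19  0.59  0.16  1.9  -0.14  0.67  1.8 ] F [ 0.8  0.4 -0.4] M [ 0.03 -0.07  0.01] w 0.0851 gf 0.0
tool shift mm [-1.2 -1.7 -0.6] turn [ 0.0001 -0.0009 -0.0012]
(507.90771484375, -223.39385986328125, 128.76487731933594, 127.14773559570312, 78.32095336914062, 1199)
[([0.511, -0.2273, 0.0505], 0.79)]
(508.3103332519531, -222.45480346679688, 135.43338012695312, 135.1590576171875, 78.47151947021484, 1676)
[([0.5065, -0.2275, 0.0525], 0.95), ([0.4019, -0.0258, 0.0202], 0.62)]
```

View pics/c2.png

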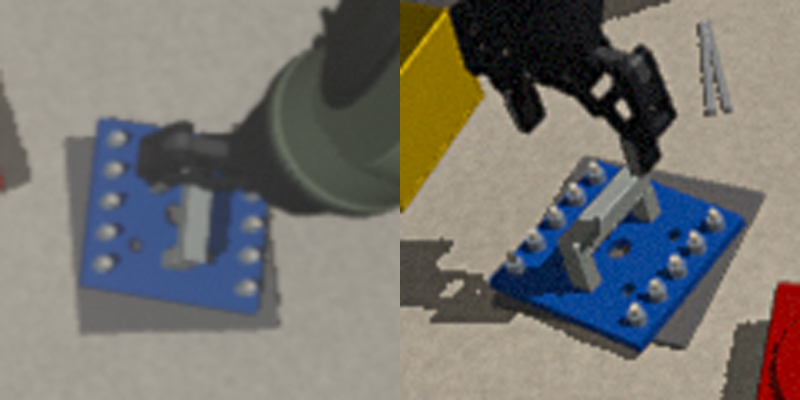

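The open fingers straddle the bar (left crop about (190,200)) and line up with it. Going down to grasp.

```bash
python3 -m jog '[[[-1,-2,15,0,0,0,1],[0,0,15,0,0,0,1],[0,0,15,0,0,0,1],[0,0,14,0,0,0,1],[0,0,11,0,0,0,1]]]' 60
python3 -m jog '[[[0,0,0,0,0,0,1],[0,0,0,0,0,0,0],[0,0,0,0,0,0,0],[0,0,0,0,0,0,0],[0,0,0,0,0,0,0]]]' 60
python3 -m jog '[[[0,0,0,0,0,0,0],[0,0,0,0,0,0,0],[0,0,0,0,0,0,0],[0,0,0,0,0,0,0]]]' 60
python3 -c "
from h import *
go(.508,-.2235,.109,2.939)"
```

```text
clock: 4.2
position: [0.5078, -0.2232, 0.1086]
tool_rot: [3.141, -0.0, 2.939]
force: [0.3, 0.6, -0.3]
grip_width: 0.0857
finger_force: 0.0
clock: 4.7
position: [0.5081, -0.2236, 0.1102]
tool_rot: [-3.142, 0.001, 2.939]
force: [0.4, -0.0, -0.4]
grip_width: 0.0289
finger_force: 0.0
clock: 5.1
position: [0.5081, -0.2237, 0.1102]
tool_rot: [-3.142, 0.001, 2.939]
force: [-1.5, 0.2, 8.1]
grip_width: 0.0151
finger_force: 59.5
t 5.1 pos [ 0.5081 -0.2237  0.1102] rot [-3.1415e+00  6.0000e-04  2.9387e+00] q [ 0.22  0.7   0.13  1.92 -0.16  0.53  1.83] F [-1.5  0.2  8.1] M [0.1  0.32 0.03] w 0.0151 gf 59.5
tool shift mm [0.1 0.1 1.2] turn [-0.0001  0.0006 -0.0003]
```

```bash
python3 -m jog '[[[0,0,-10,0,0,0,0],[0,0,-20,0,0,0,0],[0,0,-25,0,0,0,0],[0,0,-25,0,0,0,0],[0,0,-20,0,0,0,0]]]'
python3 -m jog '[[[3,12,-10,0,0,0,0],[6,24,-5,0,0,0,0],[6,26,0,0,0,0,0],[6,26,0,0,0,0,0],[6,26,0,0,0,0,0]]]'
python3 -m jog '[[[6,26,0,0,0,0,0],[7,26,0,0,0,0,0],[7,26,0,0,0,0,0],[7,26,0,0,0,0,0],[7,26,0,0,0,0,0]]]'
python3 -m jog '[[[7,26,0,0,0,0,0],[7,26,0,0,0,0,0],[7,26,0,0,0,0,0],[7,26,0,0,0,0,0],[7,26,0,0,0,0,0]]]'
python3 -c "
from h import *
go(.490,.2024,.21,3.482)"
```

```text
clock: 5.6
position: [0.5079, -0.2236, 0.2117]
tool_rot: [-3.142, 0.001, 2.939]
force: [0.4, 0.1, -2.7]
grip_width: 0.0149
finger_force: 58.6
clock: 6.1
position: [0.5039, -0.1045, 0.2247]
tool_rot: [3.141, -0.001, 2.939]
force: [0.1, 0.2, -2.9]
grip_width: 0.0151
finger_force: 58.7
clock: 6.6
position: [0.4965, 0.0296, 0.2246]
tool_rot: [-3.142, -0.001, 2.939]
force: [1.0, 0.5, -3.3]
grip_width: 0.015
finger_force: 58.7
clock: 7.1
position: [0.4882, 0.1638, 0.2246]
tool_rot: [-3.141, -0.001, 2.939]
force: [-0.2, 0.0, -2.5]
grip_width: 0.0149
finger_force: 58.7
t 7.1 pos [0.4882 0.1638 0.2246] rot [-3.1414e+00 -7.0000e-04  2.9393e+00] q [-0.56  0.46  0.16  1.97 -0.11  0.72  1.03] F [-0.2  0.  -2.5] M [-0.01 -0.02 -0.02] w 0.0149 gf 58.7
tool shift mm [ 6.  38.1 14.6] turn [ 0.     -0.0007 -0.5427]
```

```bash
python3 -m jog '[[[3,19,0,0,0,0,0],[3,19,0,0,0,0,0],[0,0,0,0,0,-0.10,0],[0,0,0,0,0,-0.11,0],[0,0,0,0,0,-0.11,0]]]'
python3 -m jog '[[[0,0,10,0,0,-0.11,0],[0,0,10,0,0,-0.11,0],[0,0,5,0,0,0,0],[0,0,0,0,0,0,0]]]'
python3 - <<'E'
from h import *
go(.490,.2024,.2,3.482)
ims=[]
z=bot.observe()['position'][2]-.1102+.016
for n in('top','scene'):
    p=shot(n); u,v=proj(p,[.49,.2024,.12])[0].round().astype(int)
    print(bluerect(p,np.array([.49,.2024]),z))
    print([(d['xyz'],d['conf']) for d in bot.spot_point('carrier_under',p)])
    ims.append(cv2.resize(p['img'][v-60:v+60,u-60:u+60,::-1],(400,400),interpolation=cv2.INTER_CUBIC))
cv2.imwrite('pics/c3.png',np.hstack(ims))
E
```

```text
clock: 7.6
position: [0.49, 0.2013, 0.2245]
tool_rot: [-3.141, -0.001, -3.019]
force: [-0.1, -0.3, -3.1]
grip_width: 0.015
finger_force: 58.8
clock: 8.0
position: [0.4903, 0.2006, 0.1992]
tool_rot: [-3.141, -0.001, -2.807]
force: [0.5, -0.3, -2.1]
grip_width: 0.0148
finger_force: 58.8
t 8.0 pos [0.4903 0.2006 0.1992] rot [-3.1415e+00 -1.5000e-03 -2.8075e+00] q [-0.51  0.52  0.01  1.94 -0.01  0.68  1.41] F [ 0.5 -0.3 -2.1] M [ 0.01  0.02 -0.02] w 0.0148 gf 58.8
tool shift mm [-0.3  1.8 -0.8] turn [-0.0001 -0.0015 -0.0063]
(0.0, 0.0, 0.0, 0.0, 0.0, 0)
[]
(491.6998291015625, 201.93080139160156, 137.4016571044922, 130.3222198486328, 18.99354362487793, 2077)
[([0.4912, 0.1982, 0.0992], 0.73), ([0.4077, -0.0279, 0.0231], 0.62)]
```

View pics/c3.png

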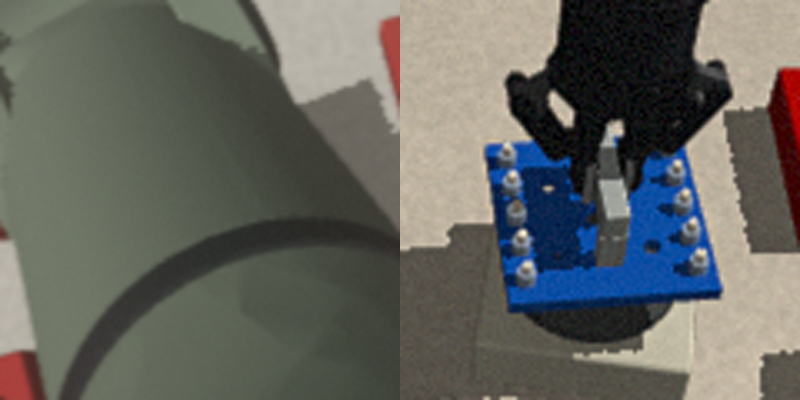

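The scene view shows the held plate level above the white turntable, at about (605,230) in the combined picture. The arm blocks the top view. I'll fit the plate and collar outlines against the calibrated projections to get their relative offset.

```bash
cat >> h.py <<'E'
from scipy.optimize import least_squares
def hullfit(p,img,c,pts,rpx,dbg=True):
    "pts: model points rel. to (x,y); match hull of blue mask near c by centroid"
    hsv=cv2.cvtColor(img,cv2.COLOR_RGB2HSV); m=cv2.inRange(hsv,(100,120,40),(130,255,255))
    u0=proj(p,c)[0]; v,u=np.nonzero(m); P=np.c_[u,v].astype(np.float32); P=P[np.hypot(*(P-u0).T)<rpx]
    P=np.concatenate([P+d for d in np.float32([[-.5,-.5],[.5,-.5],[-.5,.5],[.5,.5]])])
    def cen(Q):
        M=cv2.moments(cv2.convexHull(Q.astype(np.float32))); return np.array([M['m10']/M['m00'],M['m01']/M['m00']]),M['m00']
    cm,am=cen(P)
    f=lambda s:cen(proj(p,pts+[s[0],s[1],0]))[0]-cm
    s=least_squares(f,c[:2],diff_step=1e-3).x
    print(s.round(4),'area ratio',round(am/cen(proj(p,pts+[s[0],s[1],0]))[1],3)); return s
def plate(z,yaw):
    c,s_=np.cos(yaw),np.sin(yaw); return np.array([[c*x-s_*y,s_*x+c*y,z+h] for x in(-.065,.065) for y in(-.065,.065) for h in(0,.01)])
def collar():
    a=np.linspace(0,2*np.pi,60); return np.array([[.021*np.cos(b),.021*np.sin(b),h] for b in a for h in(.053,.058)])
E
cat > rel.py <<'E'
from h import *
s=bot.observe(); z=s['position'][2]-.1102+.006; p=shot('scene')
print('plate now, TCP',s['position'].round(4)); hullfit(p,p['img'],[*s['position'][:2],z],plate(z,s['tool_rot'][2]+np.pi),60)
E
python3 - <<'E'
from h import *
for n in('scene','top'):
    p=shot(n); i0=cv2.imread(f'pics/{n}0.png')[:,:,::-1].copy()
    print(n,'collar'); hullfit(p,i0,[.4905,.2024,.055],collar(),20)
    print(n,'plate at pick'); hullfit(p,i0,[.508,-.2235,.01],plate(.006,-.2025),45)
E
python3 rel.py
```

```text
scene collar
[0.488  0.2014] area ratio 1.0
scene plate at pick
[ 0.505  -0.2253] area ratio 1.04
top collar
[0.4916 0.2024] area ratio 0.895
top plate at pick
[ 0.5083 -0.2245] area ratio 0.974
plate now, TCP [0.4911 0.2007 0.2001]
[0.4904 0.201 ] area ratio 0.997
```

```bash
python3 -m jog '[[[-1,2,7,0,0,-0.005,0],[0,0,7,0,0,0,0],[0,0,7,0,0,0,0],[0,0,0,0,0,0,0],[0,0,0,0,0,0,0]]]'
python3 rel.py; python3 rel.py; python3 -c "
from h import *
go(.4912,.203,.178,-2.801)"
```

```text
clock: 8.85
position: [0.4912, 0.2026, 0.1784]
tool_rot: [-3.141, -0.001, -2.8]
force: [-0.7, -0.1, -2.9]
grip_width: 0.0151
finger_force: 58.8
plate now, TCP [0.4912 0.2026 0.1784]
[0.4903 0.2029] area ratio 0.996
plate now, TCP [0.4913 0.2027 0.1787]
[0.4906 0.203 ] area ratio 0.996
t 8.95 pos [0.4914 0.2027 0.1789] rot [-3.1416e+00  2.0000e-04 -2.7996e+00] q [-0.51  0.55  0.    1.95 -0.    0.64  1.41] F [ 0.9  0.3 -2.5] M [-0.04 -0.01  0.04] w 0.0151 gf 58.8
tool shift mm [0.1 0.3 0.9] turn [-0.      0.0002  0.0014]
```

```bash
python3 -m jog '[[[0,0,2,0,0,0,0],[0,0,2,0,0,0,0],[0,0,0,0,0,0,0]]]'; python3 -m jog '[[[0,0,1,0,0,0,0],[0,0,0,0,0,0,0]]]';python3 -m jog '[[[0,0,1,0,0,0,0],[0,0,0,0,0,0,0]]]';python3 -m jog '[[[0,0,1,0,0,0,0],[0,0,0,0,0,0,0]]]'; python3 -c "
from h import *
go(.4912,.203,.178,-2.801)"
```

```text
clock: 9.25
position: [0.4912, 0.2027, 0.1745]
tool_rot: [-3.142, -0.0, -2.799]
force: [0.9, -0.4, -2.3]
grip_width: 0.0148
finger_force: 58.8
clock: 9.45
position: [0.4913, 0.2028, 0.1736]
tool_rot: [-3.142, -0.0, -2.799]
force: [0.2, 0.6, -3.1]
grip_width: 0.0153
finger_force: 58.8
clock: 9.65
position: [0.4913, 0.2028, 0.1726]
tool_rot: [-3.142, -0.0, -2.799]
force: [-0.6, -0.3, -3.0]
grip_width: 0.0152
finger_force: 58.8
clock: 9.85
position: [0.4913, 0.2028, 0.1716]
tool_rot: [-3.142, -0.0, -2.799]
force: [0.5, 0.3, -2.9]
grip_width: 0.0151
finger_force: 58.8
t 9.85 pos [0.4913 0.2028 0.1716] rot [-3.1416e+00 -1.0000e-04 -2.7994e+00] q [-0.51  0.56  0.    1.96 -0.    0.62  1.41] F [ 0.5  0.3 -2.9] M [ 0.   -0.02 -0.04] w 0.0151 gf 58.8
tool shift mm [-0.   0.2 -6.4] turn [-0.     -0.0001  0.0016]
```

No contact yet, so I'll keep going in 1 mm steps.

```bash
python3 -m jog '[[[0,0,1,0,0,0,0],[0,0,0,0,0,0,0]]]' | egrep 'pos|^force|_rot';python3 -m jog '[[[0,0,1,0,0,0,0],[0,0,0,0,0,0,0]]]'| egrep 'pos|^force|_rot';python3 -m jog '[[[0,0,1,0,0,0,0],[0,0,0,0,0,0,0]]]'| egrep 'pos|^force|_rot'
```

```text
position: [0.4913, 0.2027, 0.1706]
tool_rot: [-3.142, -0.0, -2.799]
force: [0.9, 0.5, -2.9]
position: [0.4912, 0.2025, 0.1695]
tool_rot: [-3.141, -0.001, -2.8]
force: [-0.1, -1.3, -3.5]
position: [0.4912, 0.2025, 0.1685]
tool_rot: [-3.141, -0.001, -2.8]
force: [-0.9, -1.9, -3.0]
```

The underside is below the pilot's top, so the pilot is in the bore with a slight side force toward -y. Easing that way and continuing down.

```bash
python3 -m jog '[[[0.2,-0.6,0,0,0,0,0],[0,0,0,0,0,0,0]]]' | egrep 'pos|^force|_rot'; python3 -m jog '[[[0,0,1,0,0,0,0],[0,0,0,0,0,0,0]]]' | egrep 'pos|^force|_rot';python3 -m jog '[[[0,0,1,0,0,0,0],[0,0,0,0,0,0,0]]]'| egrep 'pos|^force|_rot';python3 -m jog '[[[0,0,1,0,0,0,0],[0,0,0,0,0,0,0]]]'| egrep 'pos|^force|_rot'
```

```text
position: [0.4913, 0.2022, 0.1687]
tool_rot: [3.141, 0.0, -2.799]
force: [-0.9, -0.9, -3.6]
position: [0.4913, 0.2021, 0.1677]
tool_rot: [3.142, -0.0, -2.799]
force: [-0.3, -1.4, -2.6]
position: [0.4913, 0.2022, 0.1666]
tool_rot: [3.142, -0.0, -2.799]
force: [-0.9, -0.4, -2.8]
position: [0.4913, 0.2021, 0.1656]
tool_rot: [-3.142, -0.0, -2.799]
force: [-1.0, -1.8, -2.6]
```

```bash
python3 -m jog '[[[0.2,-0.4,1,0,0,0,0],[0,0,0,0,0,0,0]]]' | egrep 'pos|^force|_rot'; python3 -m jog '[[[0,0,1,0,0,0,0],[0,0,0,0,0,0,0]]]' | egrep 'pos|^force|_rot';python3 -m jog '[[[0,0,1,0,0,0,0],[0,0,0,0,0,0,0]]]'| egrep 'pos|^force|_rot';python3 -m jog '[[[0,0,0.5,0,0,0,0],[0,0,0,0,0,0,0]]]'| egrep 'pos|^force|_rot'; python3 -c "
from h import *
go(.4912,.203,.1572,-2.801)"
```

```text
position: [0.4913, 0.2018, 0.1647]
tool_rot: [3.141, 0.0, -2.799]
force: [-0.2, 0.2, -2.6]
position: [0.4913, 0.2018, 0.1636]
tool_rot: [3.142, 0.0, -2.799]
force: [-0.4, -0.1, -2.3]
position: [0.4913, 0.2017, 0.1626]
tool_rot: [3.142, -0.0, -2.799]
force: [0.5, 0.4, -2.1]
position: [0.4913, 0.2017, 0.1623]
tool_rot: [3.142, 0.0, -2.799]
force: [-0.5, -0.1, -2.7]
t 12.05 pos [0.4913 0.2017 0.1623] rot [ 3.1416e+00  1.0000e-04 -2.7994e+00] q [-0.5   0.58  0.    1.96 -0.    0.6   1.41] F [-0.5 -0.1 -2.7] M [ 0.03 -0.02  0.02] w 0.0152 gf 58.9
tool shift mm [-0.3  1.2  5.1] turn [0.     0.0001 0.0016]
```

The studs have entered freely, and the underside is now at collar height. Pushing gently.

```bash
for i in 1; do :; done; python3 -m jog '[[[0,0,1,0,0,0,0],[0,0,0,0,0,0,0]]]' | egrep 'pos|^force|_rot'; python3 -m jog '[[[0,0,1,0,0,0,0],[0,0,0,0,0,0,0]]]' | egrep 'pos|^force|_rot';python3 -m jog '[[[0,0,0.7,0,0,0,0],[0,0,0,0,0,0,0]]]'| egrep 'pos|^force|_rot';python3 -m jog '[[[0,0,0.7,0,0,0,0],[0,0,0,0,0,0,0]]]'| egrep 'pos|^force|_rot'
```

```text
position: [0.4914, 0.2017, 0.1615]
tool_rot: [3.142, 0.0, -2.799]
force: [-0.9, -1.0, 4.0]
position: [0.4914, 0.2018, 0.1605]
tool_rot: [3.142, 0.0, -2.799]
force: [-1.0, -0.6, 5.9]
position: [0.4914, 0.2017, 0.1598]
tool_rot: [3.142, 0.0, -2.799]
force: [-2.1, -1.3, 6.7]
position: [0.4914, 0.2018, 0.1592]
tool_rot: [3.142, 0.0, -2.799]
force: [-1.9, -0.6, 6.9]
```

```bash
python3 -m jog '[[[0,0,0.7,0,0,0,0],[0,0,0,0,0,0,0]]]' | egrep 'pos|^force|_rot'; python3 -m jog '[[[0,0,0.7,0,0,0,0],[0,0,0,0,0,0,0]]]' | egrep 'pos|^force|_rot';python3 -m jog '[[[0,0,0.4,0,0,0,0],[0,0,0,0,0,0,0]]]'| egrep 'pos|^force|_rot'
```

```text
position: [0.4914, 0.2017, 0.1585]
tool_rot: [3.142, 0.0, -2.799]
force: [-1.8, 0.3, 6.9]
position: [0.4914, 0.2017, 0.1578]
tool_rot: [3.142, 0.0, -2.799]
force: [-2.6, -1.8, 6.2]
position: [0.4914, 0.2017, 0.1574]
tool_rot: [3.142, 0.001, -2.799]
force: [-2.7, -1.0, 6.6]
```

```bash
python3 -m jog '[[[0,0,0.4,0,0,0,0],[0,0,0,0,0,0,0]]]' | egrep 'pos|^force|_rot'
```

```text
position: [0.4914, 0.2017, 0.1572]
tool_rot: [3.142, 0.001, -2.799]
force: [-4.1, -2.1, 12.0]
```

```bash
python3 -m jog '[[[0,0,0.4,0,0,0,0],[0,0,0,0,0,0,0]]]' | egrep 'pos|^force|_rot'
```

```text
position: [0.4914, 0.2017, 0.1572]
tool_rot: [3.141, 0.001, -2.8]
force: [-6.3, -2.7, 21.3]
```

```bash
python3 -m jog '[[[0,0,0.3,0,0,0,0],[0,0,0,0,0,0,0]]]' | egrep 'pos|^force|_rot'
```

```text
position: [0.4914, 0.2017, 0.1571]
tool_rot: [3.141, 0.001, -2.8]
force: [-8.3, -3.4, 28.0]
```

A hard stop at TCP z = 0.157 matches fully home. I'll take the load off, release, and rise with the fingers half open.

```bash
python3 -m jog '[[[0,0,-0.8,0,0,0,0],[0,0,0,0,0,0,0]]]' | egrep 'pos|^force'; python3 -m jog '[[[0,0,0,0,0,0,0.45],[0,0,0,0,0,0,0.45],[0,0,0,0,0,0,0.45],[0,0,0,0,0,0,0.45],[0,0,0,0,0,0,0.45]]]' | egrep 'pos|^force|grip|fing'
```

```text
position: [0.4913, 0.2017, 0.1572]
force: [-4.8, -1.7, 13.5]
position: [0.4913, 0.2017, 0.1567]
force: [0.4, 0.1, -0.1]
grip_width: 0.0386
finger_force: 0.0
```

```bash
python3 -m jog '[[[0,0,-3,0,0,0,0.45],[0,0,-5,0,0,0,0.45],[0,0,-10,0,0,0,0.45],[0,0,-20,0,0,0,0.45],[0,0,-20,0,0,0,0.45]]]'| egrep 'pos|^force|grip|fing'; python3 -m jog '[[[0,0,-30,0,0,0,0.45],[30,0,-30,0,0,0,0.45],[40,0,-10,0,0,0,0.45],[40,0,0,0,0,0,0.45],[0,0,0,0,0,0,0.45]]]'| egrep 'pos|^force|grip|fing'
python3 - <<'E'
from h import *
s=bot.observe();print(s['clock'],s['position'],s['qd'].round(3)); p=shot('scene','e.png')
for z in(.053,.055,.058): hullfit(p,p['img'],[.49,.202,z],plate(z,.342),60)
c=[]
for n in('scene','top'):
    q=p if n=='scene' else shot('top')
    u,v=proj(q,[.49,.2024,.06])[0].round().astype(int)
    c.append(cv2.resize(q['img'][v-50:v+50,u-50:u+50,::-1],(400,400),interpolation=cv2.INTER_CUBIC))
cv2.imwrite('pics/e2.png',np.hstack(c))
E
```

```text
position: [0.4912, 0.2016, 0.216]
force: [-0.0, -0.2, 0.2]
grip_width: 0.0386
finger_force: 0.0
position: [0.3841, 0.1631, 0.2858]
force: [0.2, 0.1, -0.7]
grip_width: 0.0383
finger_force: 0.0
15.75 [0.38413084 0.16312451 0.28579265] [ 0.007  0.068  0.006 -0.12   0.001 -0.     0.021]
[0.489  0.2021] area ratio 1.016
[0.4906 0.2022] area ratio 1.011
[0.4929 0.2023] area ratio 1.003
```

View pics/e2.png

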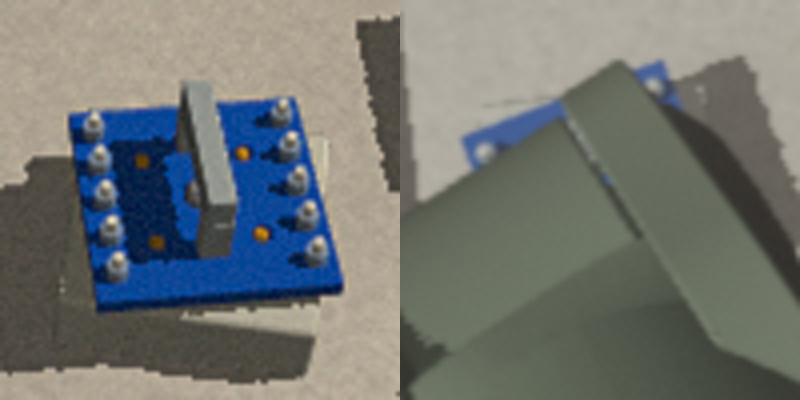

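The scene view shows all four studs in their holes, at about (142,160), (243,153), (157,242) and (262,233), with the pilot in the bore and the plate level and low. The gripper is clear, so I'll let the arm settle and hand in.

```bash
python3 -m jog '[[[0,0,0,0,0,0,0.45],[0,0,0,0,0,0,0.45],[0,0,0,0,0,0,0.45]]]' | egrep 'pos|^force'; python3 -c "
from workcell import bot
print(bot.job_done())"
```

```text
position: [0.388, 0.1649, 0.2845]
force: [0.7, -0.3, 0.2]
the job is handed in; nothing more can be done
None
```

The carrier plate is on the white turntable, pushed down to a hard stop at the fully-home height with all four studs in its holes, and released; the job is handed in, but no verdict came back.

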